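Try the refitted roller catch of the parts cupboard

ROBOT

A 6-joint arm with a two-finger parallel gripper is mounted at the origin on the work surface. World frame = base frame: x ahead of the robot, y to its left, z up, the work surface at z = 0. Lengths are in m, angles in rad, forces in N, time in s.
With the tool pointing down it reaches from about 0.35 to 0.975 m from the base axis. Payload 4.9 kg.
Tool frame: the origin (TCP) lies at the very end of the fingers, on their centre line; the grasp point (between the pads) lies 19 mm behind it; x points along the fingers, y is the direction in which the jaws open and shut, and the axes are right-handed (so a half turn about x gives the same grasp; the last joint's range is limited). The gripper opens to 85 mm and grips with 20 to 120 N. Pads are 22 mm wide; open, the fingers measure 114 mm over their backs; the gripper's body (76 mm by 85 mm) begins 54 mm behind the grasp point. The pads swing forward as they close: fully open they stand 13 mm farther back than shut.
Start: joints at [-1.437, 0.053, 1.613, -0, 1.476, -0.119], TCP at [0.156, -0.605, 0.231] pointing down, gripper open.
Joint ranges: [-3.01, 3.01], [-1.01, 2.22], [0.06, 2.58], [-1.02, 4.17], [0.09, 2.62], [-3.14, 3.14]. Speed limits (rad/s): [2.57, 2.57, 3.14, 3.14, 3.14, 3.14].

INTERFACE

Orientations are given as a rotation vector (axis times angle).
In Python, from station import ctrl gives the robot as it stands. The module is installed in compiled form; this text tells all that it offers.
- The arm moves only by the shell command python3 -m handwheel 'ROWS' [FORCE]. ROWS is JSON, one flat list of numbers, 7 for each row, row after row: the opening, from 0 (shut) to 1 (fully open), then the shift along the tool's x, y, z in m, then the turn, a rotation vector about the tool's x, y, z in degrees. A call has 1 to 12 rows; each row is the pose to reach, as a shift and turn from the pose commanded when the call began, along the tool's axes at that moment; what a row does not reach only later rows make up. A row lasts 1/12 s, in which the tool goes at most 41.7 mm and 7.16 degrees, less where a joint would pass 70% of its speed; a pose out of reach is approached as far as the arm can. A call with a gripper value outside its range is refused whole. The fingers move at their own pace and stop on an object; FORCE is the grip in N (left out, the last holds). Time passes only in rows, so rows that repeat a pose let the fingers close. It gives the time, the measured TCP pose, the force and the opening at its end, in the units of the state.
- ctrl.get_obs(): the state, without advancing time (a new reading comes with each control period).
- ctrl.get_image(name): name is "scene" or "top" or "wrist"; returns (picture, depth): 384x512x3 uint8, blue, green, red; 384x512 float32, m along the optical axis (not along the pixel's ray), 0 where there is no reading.
- ctrl.camera_params(name): a dict with "fov_y" (degrees; the focal length in pixels is half the picture's height over the tangent of half this angle, whatever the lens; pixels are square), "cx", "cy" (the principal point, pixels), "R" (3x3) and "t" (3): a world point X has camera coordinates R X + t; the wrist camera has in their place "hand_eye" (4x4, takes a point from camera to tool coordinates, whose origin is the TCP and whose axes are the tool frame's). Camera axes: x right, y down, z forward; pixel columns grow to the right and rows downward; lengths in m; the calibration is good to about 2 mm. A picture is of the moment at which its call begins: read the wrist's pose just before it. camera_params takes no time and is no camera call.
- ctrl.finish_job(): hands the job in, once; it reports no verdict.
The state is a dict: "t": time; "q": joint angles; "dq": joint speeds; "effort": joint torques, N m; "tool_pos": TCP position; "tool_rot": TCP orientation; "contact_force": force on the tool from outside, world axes, zero at the start; "wrist_torque": the same for the moment, N m; "opening": finger opening in m.
Only numpy, scipy, OpenCV 4.12 (cv2) and the standard library are available. Lean on these libraries where they do the work, as an engineer would, in place of code of your own. Each camera call takes 0.05 s, during which the arm holds its last target.

TASK

The roller catch of the small plywood parts cupboard on this electronics bench has just been screwed on again and needs trying. Push the door past the rollers until it snaps fully home, let go of it to see that the catch holds it, then pull it open through the catch by its handle and leave it standing wide open, about square to the cupboard. Ease it in without slamming it or forcing it against the catch, and leave the other things on the bench where they are.

Things in the scene. Friction and masses are not known exactly. Their poses are not given: they have to be found in the camera images.
- cupboard: Plywood cupboard 250 wide (y) x 160 deep (x) x 250 mm high, fixed on the bench. Origin under its middle at bench height; own -x is the front, +y the hinge side, z up; the front edge of the case is 80 mm ahead of the origin. On the inner wall at -y, 135 mm above the bench, is the catch: two sprung rollers one above the other with a rubber pad behind, gripping a round steel strike on the door's inner side.
- door (a joint): Door angle (rad), grows as it opens (clockwise from above), stop at 1.92; near 0 when shut. Panel 248 x 226 x 12 mm, top 240 mm above the bench; light friction holds it where left. Where home lies is not known: the catch sits in slots, so home is anywhere from -0.033 to 0.033. The rollers meet the strike about 6 mm before home, let it pass 2 mm before home, then draw it home by themselves.
- pad (a joint): Compression of the rubber pad in the catch on which the strike seats (m): 0 free, 0.0001 to 0.0005 while the catch alone holds the door home. 10 N/mm, so it tells the force on the catch: more than 0.0015 (15 N) is forcing the catch. Pushing the handle through the rollers takes about 8 N, pulling it out about 4 N; once home, press the handle with no more than 11 N.
- handle (a point): Gripping point on the door's handle, a vertical round steel bar 10 mm thick, 100 mm long, its ends bent square to the door, axis 40 mm ahead of the door's outer face and 205 mm along the door from the hinge axis. The point is on the bar's axis 228 mm above the bench, 12 mm below the bar's top bend, which is level with the top of the door; free above for a pinch from above.
- hinge (a point): Point on the door's vertical hinge axis (the outer left edge of the door, 101 mm ahead of and 125 mm to the left of the cupboard's middle), level with the handle point, 228 mm above the bench.
- battery: Small grey block battery 26 x 49 x 17.5 mm lying on the bench to the right in front of the cupboard; origin under its middle. Leave it.
- caddy: Open wooden tool box 85 x 85 x 95 mm (tools in it up to 140 mm high) standing to the left of the cupboard; origin under its middle. Leave it.
- board: Loose circuit board 90 x 75 mm, parts up to 32 mm high, on the bench to the right of the cupboard; origin under its middle. Leave it.
- driver: Screwdriver lying on the bench at the left, beyond the door's swing, about 200 mm long; origin under it. Leave it.

How it is judged:
By the outcome, as a careful person would: the job done as asked, in the order asked, and still so for the second after the job is handed in, with the robot touching nothing.
It also fails if it takes over 61 s, if anything falls off the work surface, if the arm or the gripper's body presses on something with over 40 N, if the wrist force passes 120 N, or if a joint passes its speed limit or range.

## Working session

There is one attempt and no reset: what is moved stays moved. The work goes in short steps, Python scripts to look and compute and a shell command to move; the robot and the scene stay as the last step left them, time stands still between calls to the robot, and variables do not carry over. Pictures are saved under pics/ and viewed, and the job is handed in when it is done.

```bash
mkdir -p pics; ls
python3 - <<'E'
from station import ctrl
import cv2,numpy as np
print(ctrl.get_obs())
for n in ["scene","top"]:
    im,d=ctrl.get_image(n); cv2.imwrite(f"pics/{n}0.png",im); np.save(f"pics/{n}0.npy",d)
    print(n,ctrl.camera_params(n))
print(ctrl.camera_params("wrist"))
E
```

```text
pics
{'t': 0.0, 'q': array([-1.43701978e+00,  5.33877617e-02,  1.61431558e+00,  1.00720993e-05,
        1.47600374e+00, -1.18981732e-01]), 'dq': array([ 0.00114378,  0.00044587,  0.00059629, -0.00043647, -0.00206558,
       -0.00015655]), 'effort': array([-2.14053267e-03, -3.93685806e+01, -3.70177603e+01, -3.23602035e-04,
        7.05950733e-03,  5.14505388e-06]), 'tool_pos': array([ 0.15622633, -0.60450568,  0.23003098]), 'tool_rot': array([ 2.08773693,  0.26748481, -2.08774875]), 'contact_force': array([-0.21770052,  0.67687641,  0.10686416]), 'wrist_torque': array([-0.00746234, -0.00589828, -0.02915011]), 'opening': 0.08554069118853123}
scene {'fov_y': 53.9716418095563, 'cx': 249.52226318849202, 'cy': 197.2921910318151, 'R': array([[ 0.5563219 ,  0.8309473 , -0.00570373],
       [ 0.76196322, -0.51285138, -0.39546873],
       [-0.33153884,  0.21566188, -0.91846173]]), 't': array([-0.38972633, -0.34758104,  1.27610441])}
top {'fov_y': 49.751941241852386, 'cx': 259.1454226047809, 'cy': 190.86224447935103, 'R': array([[-0.02707109, -0.99954965,  0.01294771],
       [-0.98082061,  0.02405835, -0.19342213],
       [ 0.19302352, -0.01793553, -0.98103019]]), 't': array([0.09472107, 0.62143071, 1.28165664])}
{'fov_y': 61.44799778709576, 'cx': 249.379173202214, 'cy': 188.77374918935254, 'hand_eye': array([[ 2.55174427e-04, -3.15834492e-01,  9.48814264e-01,
        -1.43440778e-01],
       [ 9.99999565e-01, -7.70341475e-04, -5.25365968e-04,
        -3.89430710e-04],
       [ 8.96839674e-04,  9.48813986e-01,  3.15834158e-01,
        -8.16491609e-02],
       [ 0.00000000e+00,  0.00000000e+00,  0.00000000e+00,
         1.00000000e+00]])}
```

View pics/scene0.png

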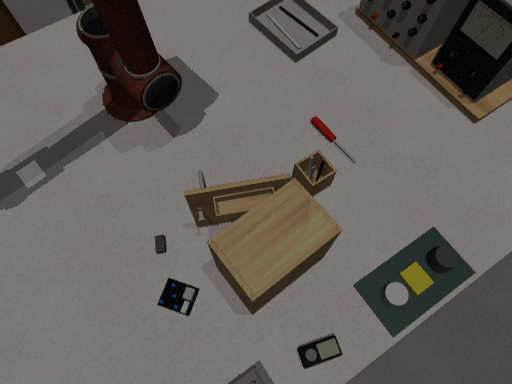

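View pics/top0.png

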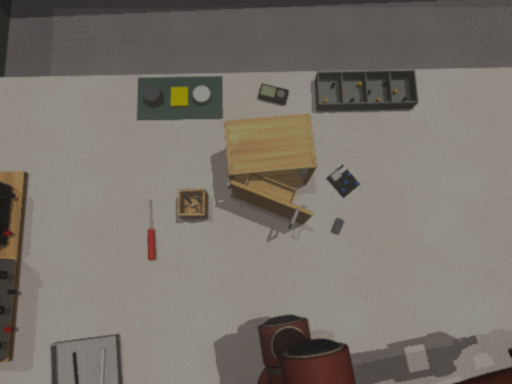

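The door stands part open: in the top view its top edge runs from about (231,180) to (311,213), with the handle near (296,218). The cupboard top spans (224–315, 115–175). Next I'll measure from the depth data.

```bash
cat > h.py <<'E'
import numpy as np,cv2
from station import ctrl
def world(n,d,p=None,hand=None):
    p=p or ctrl.camera_params(n); H,W=d.shape
    f=H/2/np.tan(np.radians(p["fov_y"]/2)); v,u=np.mgrid[:H,:W]
    c=np.stack([(u-p["cx"])/f*d,(v-p["cy"])/f*d,d],-1)
    if hand is not None:
        M=p["hand_eye"]; t=c@M[:3,:3].T+M[:3,3]
        R=cv2.Rodrigues(np.array(hand["tool_rot"],float))[0]
        return t@R.T+hand["tool_pos"]
    return (c-p["t"])@p["R"]
E
python3 - <<'E'
from h import *
for n in ["top","scene"]:
    d=np.load(f"pics/{n}0.npy"); P=world(n,d); im=cv2.imread(f"pics/{n}0.png")
    ok=d>0
    roi=ok&(P[...,0]>.3)&(P[...,0]<.95)&(P[...,1]>-.35)&(P[...,1]<.35)
    top=roi&(P[...,2]>.2435)&(P[...,2]<.262)
    q=P[top]; print(n,top.sum(),"topz",np.median(q[:,2]))
    print(cv2.minAreaRect(q[:,:2].astype(np.float32)), cv2.boxPoints(cv2.minAreaRect(q[:,:2].astype(np.float32))))
    dr=roi&(P[...,2]>.215)&(P[...,2]<.2435); q=P[dr]; print("door",dr.sum())
    print(np.round(q[np.argsort(q[:,1])][::max(1,len(q)//40)],3).tolist())
    bench=ok&(abs(P[...,2])<.02); print("bench z",np.median(P[bench][:,2]))
    s=(slice(100,240),slice(210,360)) if n=="top" else (slice(160,320),slice(130,350))
    cv2.imwrite(f"pics/{n}0z.png",cv2.resize(im[s],None,fx=3.6,fy=3.6,interpolation=cv2.INTER_CUBIC))
E
```

```text
top 4819 topz 0.24975981686877655
((0.6488008499145508, 0.042473986744880676), (0.3137926161289215, 0.2506265342235565), 3.8770110607147217) [[ 0.48379058  0.15689193]
 [ 0.50073665 -0.09316103]
 [ 0.8138111  -0.07194395]
 [ 0.79686505  0.178109  ]]
door 595
[[0.654, -0.082, 0.236], [0.52, -0.063, 0.236], [0.525, -0.057, 0.242], [0.523, -0.052, 0.239], [0.528, -0.046, 0.242], [0.527, -0.039, 0.23], [0.537, -0.033, 0.238], [0.543, -0.028, 0.237], [0.534, -0.021, 0.243], [0.546, -0.017, 0.239], [0.538, -0.014, 0.236], [0.515, -0.01, 0.238], [0.495, -0.006, 0.242], [0.496, -0.003, 0.217], [0.546, 0.003, 0.241], [0.547, 0.009, 0.217], [0.55, 0.014, 0.238], [0.553, 0.021, 0.22], [0.564, 0.027, 0.237], [0.559, 0.033, 0.237], [0.564, 0.039, 0.243], [0.564, 0.046, 0.228], [0.579, 0.052, 0.237], [0.568, 0.058, 0.234], [0.576, 0.063, 0.24], [0.574, 0.071, 0.218], [0.588, 0.077, 0.238], [0.588, 0.082, 0.241], [0.581, 0.088, 0.23], [0.597, 0.096, 0.237], [0.6, 0.102, 0.237], [0.64, 0.106, 0.24], [0.604, 0.113, 0.236], [0.606, 0.118, 0.238], [0.603, 0.124, 0.241], [0.601, 0.13, 0.238], [0.602, 0.
[... 719 characters left out ...]
.241], [0.552, -0.012, 0.237], [0.551, -0.008, 0.241], [0.811, -0.003, 0.242], [0.547, 0.002, 0.239], [0.56, 0.008, 0.216], [0.553, 0.015, 0.24], [0.568, 0.021, 0.231], [0.564, 0.027, 0.238], [0.574, 0.034, 0.226], [0.807, 0.04, 0.242], [0.576, 0.047, 0.242], [0.572, 0.053, 0.239], [0.578, 0.06, 0.241], [0.581, 0.066, 0.239], [0.805, 0.073, 0.231], [0.583, 0.079, 0.238], [0.594, 0.086, 0.234], [0.597, 0.092, 0.237], [0.6, 0.098, 0.239], [0.603, 0.105, 0.232], [0.607, 0.111, 0.225], [0.609, 0.118, 0.227], [0.612, 0.124, 0.236], [0.614, 0.131, 0.237], [0.618, 0.138, 0.226], [0.62, 0.144, 0.237], [0.623, 0.151, 0.234], [0.621, 0.158, 0.238], [0.624, 0.169, 0.222]]
bench z -0.0006565408116782309
```

```bash
sleep 0
```

```text
(no output)
```

View pics/top0z.png

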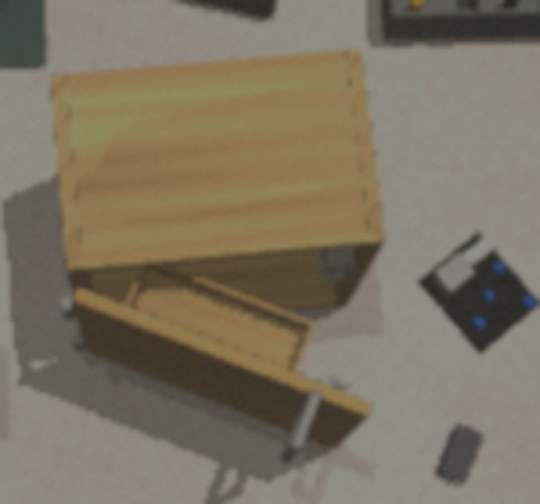

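View pics/scene0z.png

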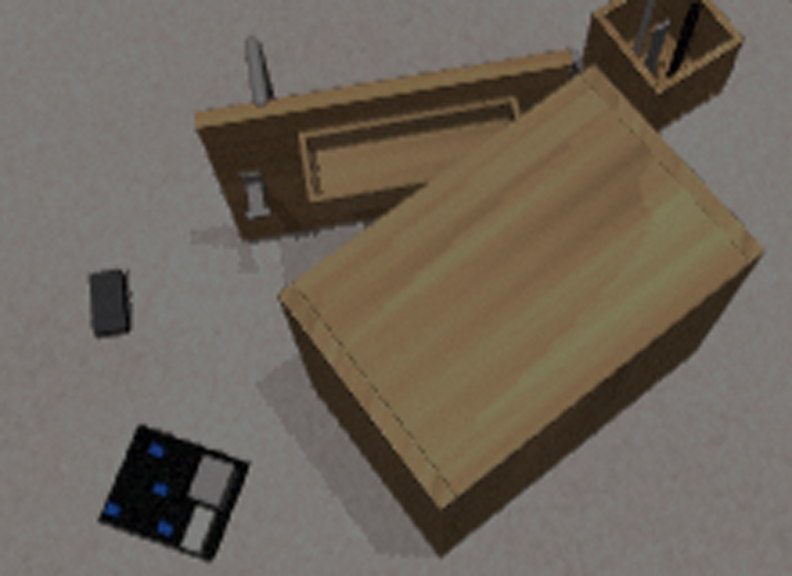

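Run:
```python
from h import *
o=ctrl.get_obs(); R=cv2.Rodrigues(o["tool_rot"])[0]; print(np.round(R,3), o["q"])
for n in ["top","scene"]:
    d=np.load(f"pics/{n}0.npy"); P=world(n,d); ok=d>0
    roi=ok&(P[...,0]>.3)&(P[...,0]<.95)&(P[...,1]>-.35)&(P[...,1]<.35)
    t=P[roi&(P[...,2]>.2465)&(P[...,2]<.262)&(P[...,0]>.625)]
    r=cv2.minAreaRect(t[:,:2].astype(np.float32)); b=cv2.boxPoints(r); print(n,r)
    # door top: height .236-.243 in front
    q=P[roi&(P[...,2]>.236)&(P[...,2]<.244)&(P[...,0]<.625)]
    A=q[:,:2].astype(np.float32)
    for _ in range(4):
        vx,vy,x0,y0=cv2.fitLine(A,cv2.DIST_HUBER,0,.01,.01).ravel(); dist=(A[:,0]-x0)*-vy+(A[:,1]-y0)*vx
        A=A[abs(dist)<.009]
    s=(A[:,0]-x0)*vx+(A[:,1]-y0)*vy
    print("door line dir deg",np.degrees(np.arctan2(vy,vx)),(x0,y0),"ends",(x0+vx*s.min(),y0+vy*s.min()),(x0+vx*s.max(),y0+vy*s.max()),"dist",dist.min(),dist.max())
    # handle: points in front of door, z>.15
    nrm=np.array([-vy,vx]); nrm*= -np.sign(nrm[0])
    dd=(P[...,:2]-[x0,y0])@nrm
    h=P[roi&(dd>.02)&(dd<.06)&(P[...,2]>.12)&(P[...,1]<.1)&(P[...,0]<.6)]
    print("handle",len(h),np.round(h[np.argsort(h[:,0])][::max(1,len(h)//12)],3).tolist())
    for nm,x,y in (("caddy",.58,.26),):
        c=P[roi&(P[...,2]>.06)&(P[...,2]<.16)&(P[...,1]>.2)]; print(nm,c.min(0),c.max(0))
    c=P[roi&(P[...,2]>.008)&(P[...,2]<.06)&(P[...,1]<-.08)&(P[...,0]<.68)]; print("batt/board",c.min(0),c.max(0))
```

```text
[[-0.     0.25  -0.968]
 [ 0.002 -0.968 -0.25 ]
 [-1.    -0.002 -0.   ]] [-1.43699974e+00  5.32777586e-02  1.61418335e+00 -1.61845975e-05
  1.47600784e+00 -1.18981092e-01]
top ((0.7240085601806641, 0.04789485037326813), (0.1617830991744995, 0.2503284811973572), 4.316224098205566)
door line dir deg 66.701126 (np.float32(0.56948966), np.float32(0.046196017)) ends (np.float32(0.5218912), np.float32(-0.06433244)) (np.float32(0.6192851), np.float32(0.16182606)) dist -0.006742739 0.0073145926
handle 62 [[0.492, -0.007, 0.2], [0.493, -0.004, 0.164], [0.494, -0.003, 0.209], [0.495, -0.003, 0.244], [0.497, -0.002, 0.151], [0.5, -0.003, 0.184], [0.503, -0.012, 0.245], [0.506, -0.012, 0.245], [0.509, -0.015, 0.243], [0.512, -0.018, 0.243], [0.515, -0.015, 0.243], [0.517, -0.018, 0.246], [0.52, -0.015, 0.245]]
caddy [0.54550035 0.24944908 0.06006882] [0.63162573 0.33487427 0.14089313]
batt/board [ 0.31087825 -0.3276435   0.00801837] [ 0.67998556 -0.08062409  0.05208352]
scene ((0.7267162203788757, 0.049740470945835114), (0.16069813072681427, 0.2503127157688141), 3.979083299636841)
door line dir deg 66.63056 (np.float32(0.5727318), np.float32(0.04637346)) ends (np.float32(0.5252132), np.float32(-0.06359644)) (np.float32(0.623057), np.float32(0.16283853)) dist -0.0065317554 0.0083727315
handle 60 [[0.498, -0.008, 0.241], [0.5, -0.007, 0.244], [0.503, -0.008, 0.244], [0.503, -0.003, 0.185], [0.504, -0.004, 0.182], [0.505, -0.004, 0.212], [0.508, -0.006, 0.24], [0.51, -0.01, 0.243], [0.513, -0.009, 0.242], [0.516, -0.011, 0.243], [0.519, -0.01, 0.242], [0.522, -0.009, 0.24]]
caddy [0.54844152 0.25013595 0.06014581] [0.6351503  0.33748986 0.13967843]
batt/board [ 0.48453025 -0.25700247  0.00800875] [ 0.67984667 -0.08021089  0.04898297]
```

```bash
cat >> h.py <<'E'
from scipy.spatial.transform import Rotation as Ro
HINGE=np.array([.6159,.1665]); YAW=np.radians(4.1)
def toolR(th): # y axis at th, x down
    c,s=np.cos(th),np.sin(th); return np.array([[0,c,s],[0,s,-c],[-1,0,0.]])
def door(a):
    ua=YAW-np.pi/2-a; u=np.array([np.cos(ua),np.sin(ua)]); n=np.array([u[1],-u[0]]); return u,n
def handle(a,hinge=None):
    u,n=door(a); return (HINGE if hinge is None else hinge)+.205*u+.04*n
def rel(p,R):
    o=ctrl.get_obs(); R0=cv2.Rodrigues(o["tool_rot"])[0]
    sh=R0.T@(np.array(p)-o["tool_pos"]); rv=Ro.from_matrix(R0.T@R).as_rotvec(degrees=True)
    print("shift",np.round(sh,4),"turn",np.round(rv,2)); return sh,rv
def dtool(a,off,z): # flipped grasp orientation, off = distance along n from bar axis
    u,n=door(a); p=handle(a)+off*n; return [*p,z],toolR(np.arctan2(-u[1],-u[0]))
E
python3 -c "
from h import *
print(handle(.478),handle(0),door(.478))
rel(*dtool(.478,.05,.30))"
python3 -m handwheel '[0,-0.07,0,0,0,0,0, 0,-0.07,0,0,0,0,0, 0,-0.07,-0.525,-0.441,-142,0,0, 0,-0.07,-0.525,-0.441,-142,0,0, 0,-0.07,-0.525,-0.441,-142,0,0, 0,-0.07,-0.525,-0.441,-142,0,0, 0,-0.07,-0.525,-0.441,-142,0,0, 0,-0.07,-0.525,-0.441,-142,0,0, 0,-0.07,-0.525,-0.441,-142,0,0, 0,-0.07,-0.525,-0.441,-142,0,0, 0,-0.07,-0.525,-0.441,-142,0,0, 0,-0.07,-0.525,-0.441,-142,0,0]' 40
python3 -c "
from h import *
rel(*dtool(.478,.05,.30)); print(ctrl.get_obs()['q'])"
```

```text
[ 0.4981133  -0.00598563] [ 0.59065934 -0.04083526] (array([-0.39534324, -0.91853346]), array([-0.91853346,  0.39534324]))
shift [-0.0688 -0.5248 -0.4412] turn [-1.4223e+02 -1.4000e-01  3.0000e-02]
t: 1.1
tool_pos: [0.3361, -0.2272, 0.3009]
tool_rot: [1.255, 1.179, -1.255]
contact_force: [0.9, -0.0, 0.0]
opening: 0.0004
shift [ 0.0009  0.1008 -0.2478] turn [-7.03e+01 -0.00e+00 -1.00e-02]
[-7.78396052e-01 -5.36788785e-01  1.99091021e+00  1.62829728e-04
  1.68745978e+00 -7.15748188e-01]
```

```bash
python3 -m handwheel '[0,0,0.101,-0.248,-70,0,0, 0,0,0.101,-0.248,-70,0,0, 0,0,0.101,-0.248,-70,0,0, 0,0,0.101,-0.248,-70,0,0, 0,0,0.101,-0.248,-70,0,0, 0,0,0.101,-0.248,-70,0,0, 0,0,0.101,-0.248,-70,0,0, 0,0,0.101,-0.248,-70,0,0, 0,0,0.101,-0.248,-70,0,0, 0,0,0.101,-0.248,-70,0,0, 0,0,0.101,-0.248,-70,0,0, 0,0,0.101,-0.248,-70,0,0]'
python3 - <<'E'
from h import *
rel(*dtool(.478,.05,.30))
o=ctrl.get_obs(); print(o['q'],o['contact_force'],o['tool_pos'])
im,d=ctrl.get_image("wrist"); cv2.imwrite("pics/w1.png",im); P=world("wrist",d,hand=o)
np.save("pics/w1P.npy",P)
E
```

```text
t: 2.1
tool_pos: [0.4534, 0.0114, 0.3009]
tool_rot: [0.329, 1.546, -0.329]
contact_force: [-0.4, 0.7, 0.1]
opening: 0.0
shift [ 0.0009  0.0016 -0.0021] turn [-0.75 -0.04  0.01]
[-1.39077574e-01 -4.04197064e-01  1.89992109e+00 -1.88180046e-05
  1.64665021e+00 -1.29038928e+00] [-0.39807595  0.65813943  0.10994694] [0.45341169 0.011449   0.30085327]
```

View pics/w1.png

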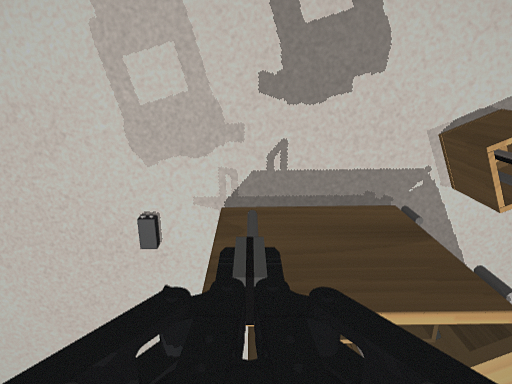

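The wrist view looks down on the door. The bar is in line with the fingers (column ≈ 252), and the caddy is at the right and the battery at (149,230), both well clear. I'll lower in front of the bar and approach until contact.

```bash
python3 -m handwheel '[0,0.04,0,0,0,0,0, 0,0.07,0,0,0,0,0, 0,0.1,0,0,0,0,0, 0,0.1,0,0,0,0,0, 0,0.1,0,0.01,0,0,0, 0,0.1,0,0.015,0,0,0, 0,0.1,0,0.02,0,0,0, 0,0.1,0,0.02,0,0,0]'
python3 -c "
from h import *
o=ctrl.get_obs(); print(o['contact_force'],o['tool_pos']); rel(*dtool(.478,.016,.20))"
python3 -m handwheel '[0,0,0,0.005,0,0,0, 0,0,0,0.010,0,0,0, 0,0,0,0.015,0,0,0, 0,0,0,0.020,0,0,0, 0,0,0,0.022,0,0,0]'
python3 - <<'E'
from h import *
o=ctrl.get_obs(); print(o['contact_force'],o['tool_pos'],o['effort'])
im,d=ctrl.get_image("scene"); cv2.imwrite("pics/s2.png",cv2.resize(im[140:280,150:340],None,fx=4,fy=4,interpolation=cv2.INTER_CUBIC))
E
```

```text
t: 2.82
tool_pos: [0.4733, 0.0028, 0.2031]
tool_rot: [0.328, 1.543, -0.328]
contact_force: [0.3, 0.8, 1.2]
opening: 0.0002
[0.29736872 0.83218785 1.24116769] [0.47329604 0.00275014 0.20312037]
shift [0.0031 0.0019 0.0102] turn [-0.67  0.14 -0.03]
t: 3.23
tool_pos: [0.4927, -0.006, 0.2014]
tool_rot: [0.327, 1.546, -0.327]
contact_force: [-0.0, 0.1, 0.1]
opening: -0.0002
[-0.04147674  0.13925661  0.10132885] [ 0.49266651 -0.00595963  0.20136983] [ 5.90982079e-02 -2.59141785e+01 -3.66762865e+01 -4.44969788e-03
 -9.82221187e-03 -2.79848555e-04]
```

View pics/s2.png

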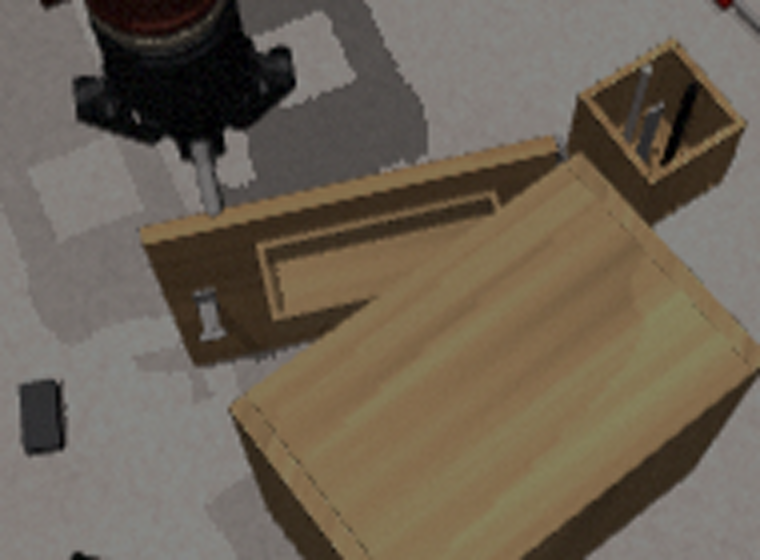

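```bash
cat >> h.py <<'E'
def doorang(n="scene"):
    im,d=ctrl.get_image(n); P=world(n,d); ok=d>0
    own=(P[...,:2]-HINGE)@np.array([[np.cos(YAW),-np.sin(YAW)],[np.sin(YAW),np.cos(YAW)]])
    m=ok&(P[...,2]>.237)&(P[...,2]<.2435)&(own[...,0]<.012)&(own[...,0]>-.27)&(own[...,1]<.02)&(own[...,1]>-.27)
    rr=np.hypot(own[...,0],own[...,1]); m&=(rr<.25)&(rr>.03)
    A=own[m].astype(np.float32)
    for _ in range(5):
        vx,vy,x0,y0=cv2.fitLine(A,cv2.DIST_HUBER,0,.01,.01).ravel()
        dist=(A[:,0]-x0)*-vy+(A[:,1]-y0)*vx; A=A[abs(dist)<.009]
    if vy>0: vx,vy=-vx,-vy
    a=np.arctan2(-vx,-vy); print(n,"door angle",round(float(a),4),"n",len(A)); return im,a
E
python3 - <<'E'
from h import *
for n in("scene","top"):doorang(n)
o=ctrl.get_obs()
for a in np.arange(.3,.5,.02):
    u,n=door(a); e=o['tool_pos'][:2]-handle(a); print(round(a,2),np.round([e@u,e@n],4))
E
```

```text
scene door angle 0.423 n 421
top door angle 0.424 n 148
0.3 [-0.0093  0.0416]
0.32 [-0.0077  0.0376]
0.34 [-0.0062  0.0337]
0.36 [-0.0047  0.0297]
0.38 [-0.0034  0.0257]
0.4 [-0.0021  0.0216]
0.42 [-0.0009  0.0175]
0.44 [0.0002 0.0135]
0.46 [0.0012 0.0093]
0.48 [0.0022 0.0052]
```

Run:
```python
from h import *
for a in np.linspace(.42,.08,18): print(round(a,2),end=' '); rel(*dtool(a,.0165,.2014))
```

```text
0.42 shift [-0.0002 -0.0008  0.0011] turn [-3.94 -0.02  0.  ]
0.4 shift [-0.0002 -0.0016  0.0053] turn [-5.08 -0.02  0.  ]
0.38 shift [-0.0002 -0.0024  0.0095] turn [-6.23 -0.02  0.  ]
0.36 shift [-0.0002 -0.003   0.0137] turn [-7.38 -0.02  0.  ]
0.34 shift [-0.0002 -0.0035  0.0179] turn [-8.52 -0.02 -0.  ]
0.32 shift [-0.0002 -0.004   0.0221] turn [-9.67 -0.02 -0.  ]
0.3 shift [-0.0002 -0.0044  0.0264] turn [-10.81  -0.02  -0.  ]
0.28 shift [-0.0002 -0.0047  0.0306] turn [-11.96  -0.02  -0.  ]
0.26 shift [-0.0002 -0.0049  0.0348] turn [-13.11  -0.02  -0.  ]
0.24 shift [-0.0002 -0.005   0.0391] turn [-14.25  -0.02  -0.  ]
0.22 shift [-0.0002 -0.0051  0.0433] turn [-15.4   -0.02  -0.  ]
0.2 shift [-0.0002 -0.005   0.0476] turn [-16.54  -0.02  -0.  ]
0.18 shift [-0.0002 -0.0049  0.0519] turn [-17.69  -0.02  -0.  ]
0.16 shift [-0.0002 -0.0047  0.0561] turn [-18.84  -0.02  -0.  ]
0.14 shift [-0.0002 -0.0044  0.0603] turn [-19.98  -0.02  -0.  ]
0.12 shift [-0.0002 -0.004   0.0646] turn [-2.113e+01 -2.000e-02 -0.000e+00]
0.1 shift [-0.0002 -0.0035  0.0688] turn [-2.227e+01 -2.000e-02 -0.000e+00]
0.08 shift [-0.0002 -0.003   0.073 ] turn [-2.342e+01 -2.000e-02 -0.000e+00]
```

```bash
python3 -m handwheel '[0,0,-0.001,0.003,-5,0,0, 0,0,-0.002,0.008,-6,0,0, 0,0,-0.003,0.013,-7.5,0,0, 0,0,-0.0035,0.018,-8.5,0,0, 0,0,-0.004,0.022,-9.7,0,0, 0,0,-0.0045,0.026,-11,0,0, 0,0,-0.005,0.030,-12,0,0, 0,0,-0.005,0.034,-13,0,0, 0,0,-0.005,0.038,-14,0,0, 0,0,-0.005,0.042,-15,0,0, 0,0,-0.005,0.045,-16,0,0, 0,0,-0.005,0.045,-16,0,0]'
python3 - <<'E'
from h import *
_,a=doorang("scene"); doorang("top")
o=ctrl.get_obs(); u,n=door(a); e=o['tool_pos'][:2]-handle(a); print(np.round([e@u,e@n],4))
for a in (.2,.15,.1,.09,.08,.07): print(round(a,2),end=' '); rel(*dtool(a,.0165,.2014))
E
```

```text
t: 4.38
tool_pos: [0.5317, -0.0286, 0.2013]
tool_rot: [0.108, 1.568, -0.108]
contact_force: [0.2, 0.2, 0.4]
opening: -0.0001
scene door angle 0.2073 n 436
top door angle 0.2053 n 159
[-0.0004  0.0175]
0.2 shift [-0.0001 -0.0008  0.0025] turn [-0.54 -0.   -0.01]
0.15 shift [-0.0001 -0.0033  0.0128] turn [-3.41 -0.   -0.01]
0.1 shift [-0.0001 -0.0052  0.0233] turn [-6.27 -0.   -0.01]
0.09 shift [-0.0001 -0.0055  0.0254] turn [-6.85 -0.   -0.01]
0.08 shift [-0.0001 -0.0059  0.0275] turn [-7.42 -0.   -0.01]
0.07 shift [-0.0001 -0.0061  0.0296] turn [-7.99 -0.   -0.01]
```

```bash
python3 -m handwheel '[0,0,-0.0005,0.002,-1,0,0, 0,0,-0.001,0.005,-2,0,0, 0,0,-0.002,0.008,-3,0,0, 0,0,-0.003,0.011,-3.5,0,0, 0,0,-0.004,0.014,-4,0,0, 0,0,-0.004,0.017,-5,0,0, 0,0,-0.005,0.020,-6,0,0, 0,0,-0.0055,0.022,-6.5,0,0, 0,0,-0.006,0.024,-7,0,0, 0,0,-0.006,0.026,-7.5,0,0, 0,0,-0.006,0.026,-7.8,0,0, 0,0,-0.006,0.026,-7.8,0,0]'
python3 - <<'E'
from h import *
_,a=doorang("scene"); doorang("top")
o=ctrl.get_obs(); u,n=door(a); e=o['tool_pos'][:2]-handle(a); print(np.round([e@u,e@n],4), o['contact_force'],cv2.Rodrigues(o['tool_rot'])[0].round(3).tolist())
E
```

```text
t: 5.48
tool_pos: [0.5562, -0.038, 0.2013]
tool_rot: [0.001, 1.571, -0.001]
contact_force: [0.3, -0.4, 0.4]
opening: 0.0
scene door angle 0.0862 n 454
top door angle 0.0638 n 160
[0.0003 0.0169] [-0.83805431  0.20095027  0.24524931] [[0.0, 0.002, 1.0], [0.0, 1.0, -0.002], [-1.0, 0.0, 0.0]]
```

```bash
python3 -m handwheel '[0,0,0,0.001,0,0,0, 0,0,0,0.002,-0.5,0,0, 0,0,0,0.003,-0.5,0,0, 0,0,-0.0005,0.004,-1,0,0]'
python3 -m handwheel '[0,0,0,0.001,0,0,0, 0,0,0,0.002,0,0,0, 0,0,0,0.002,0,0,0]'
```

```text
t: 5.92
tool_pos: [0.5601, -0.0384, 0.2013]
tool_rot: [-0.013, 1.571, 0.013]
contact_force: [0.3, -0.1, -0.4]
opening: 0.0001
t: 6.17
tool_pos: [0.5623, -0.0384, 0.2013]
tool_rot: [-0.012, 1.571, 0.012]
contact_force: [0.3, 0.3, 0.7]
opening: 0.0003
```

```bash
python3 -m handwheel '[0,0,0,0.001,-0.5,0,0, 0,0,0,0.001,-0.5,0,0]'
python3 -m handwheel '[0,0,0,0.001,0,0,0, 0,0,0,0.001,0,0,0]'
```

```text
t: 6.33
tool_pos: [0.5632, -0.0384, 0.2013]
tool_rot: [-0.02, 1.571, 0.02]
contact_force: [0.4, -0.4, 0.8]
opening: -0.0001
t: 6.5
tool_pos: [0.5642, -0.0384, 0.2013]
tool_rot: [-0.019, 1.571, 0.019]
contact_force: [-0.6, -0.3, 0.6]
opening: 0.0
```

```bash
python3 -m handwheel '[0,0,0,0.001,0,0,0, 0,0,0,0.001,0,0,0]'|egrep 'pos|force'
python3 -m handwheel '[0,0,0,0.001,0,0,0, 0,0,0,0.001,0,0,0]'|egrep 'pos|force'
python3 -m handwheel '[0,0,0,0.001,-0.5,0,0, 0,0,0,0.001,-0.5,0,0]'|egrep 'pos|force'
```

```text
tool_pos: [0.5652, -0.0383, 0.2014]
contact_force: [0.4, 0.5, -0.6]
tool_pos: [0.5662, -0.0383, 0.2013]
contact_force: [-0.1, 0.6, -0.6]
tool_pos: [0.5671, -0.0383, 0.2013]
contact_force: [0.4, -0.1, 0.4]
```

```bash
python3 -m handwheel '[0,0,0,0.001,0,0,0, 0,0,0,0.001,0,0,0]'|egrep 'pos|force'
python3 -m handwheel '[0,0,0,0.001,0,0,0, 0,0,0,0.001,0,0,0]'|egrep 'pos|force'
python3 -m handwheel '[0,0,0,0.001,-0.5,0,0, 0,0,0,0.001,-0.5,0,0]'|egrep 'pos|force'
```

```text
tool_pos: [0.5676, -0.0384, 0.2013]
contact_force: [-3.4, -1.4, 1.4]
tool_pos: [0.5681, -0.0385, 0.2013]
contact_force: [-6.3, -0.9, 1.7]
tool_pos: [0.5692, -0.0388, 0.2013]
contact_force: [-6.6, -2.2, 2.4]
```

```bash
python3 -m handwheel '[0,0,0,0.0005,0,0,0, 0,0,0,0.0005,0,0,0]'|egrep 'pos|force'
python3 -m handwheel '[0,0,0,0.0005,0,0,0, 0,0,0,0.0005,0,0,0]'|egrep 'pos|force'
python3 -m handwheel '[0,0,0,0.0005,0,0,0, 0,0,0,0.0005,0,0,0]'|egrep 'pos|force'
```

```text
tool_pos: [0.57, -0.0389, 0.2013]
contact_force: [-4.0, -2.7, 1.2]
tool_pos: [0.5713, -0.0383, 0.2013]
contact_force: [0.0, -0.8, -0.3]
tool_pos: [0.5719, -0.0379, 0.2013]
contact_force: [0.5, -0.2, 0.3]
```

```bash
python3 -m handwheel '[0,0,0,0.0005,0,0,0, 0,0,0,0.0005,0,0,0]'|egrep 'pos|force'
python3 -m handwheel '[0,0,0,0.0005,0,0,0, 0,0,0,0.0005,0,0,0]'|egrep 'pos|force'
python3 - <<'E'
from h import *
_,a=doorang("scene"); doorang("top")
E
```

```text
tool_pos: [0.5721, -0.0379, 0.2013]
contact_force: [-0.9, -0.4, 1.3]
tool_pos: [0.5724, -0.0381, 0.2012]
contact_force: [-2.1, -0.8, 1.0]
scene door angle 0.0038 n 421
top door angle 0.0024 n 182
```

```bash
python3 -m handwheel '[0,0,0,0.0005,0,0,0, 0,0,0,0.0005,0,0,0]'|egrep 'pos|force'
```

```text
tool_pos: [0.5727, -0.0382, 0.2012]
contact_force: [-4.7, -1.9, 1.5]
```

```bash
python3 -m handwheel '[0,0,0,-0.004,0,0,0, 0,0,0,-0.015,0,0,0, 0,0,0,-0.04,0,0,0, 0,0,0,-0.04,0,0,0, 0,-0.04,0,-0.04,0,0,0, 0,-0.08,0,-0.04,0,0,0, 0.5,-0.08,0,-0.04,0,0,0, 0.5,-0.08,0,-0.04,0,0,0, 0.5,-0.08,0,-0.04,0,0,0, 0.5,-0.08,0,-0.04,0,0,0, 0.5,-0.08,0,-0.04,0,0,0, 0.5,-0.08,0,-0.04,0,0,0]'
python3 - <<'E'
from h import *
im,a=doorang("scene"); doorang("top"); cv2.imwrite("pics/s3.png",cv2.resize(im[140:280,150:340],None,fx=4,fy=4,interpolation=cv2.INTER_CUBIC))
o=ctrl.get_obs(); im,d=ctrl.get_image("wrist"); cv2.imwrite("pics/w3.png",im)
P=world("wrist",d,hand=o); m=(d>0)&(P[...,2]>.2)&(P[...,2]<.25)&(P[...,0]>.575)&(P[...,0]<.605)&(abs(P[...,1]+.04)<.03)
q=P[m]; print(len(q), np.round(q[np.argsort(q[:,0])][::max(1,len(q)//15)],3).tolist())
rel(*dtool(0,0,.209)); print(handle(0))
E
```

```text
t: 9.6
tool_pos: [0.5326, -0.0396, 0.2797]
tool_rot: [-0.032, 1.573, 0.034]
contact_force: [-0.7, -0.1, 0.1]
opening: 0.0428
scene door angle 0.0031 n 413
top door angle 0.0027 n 189
848 [[0.583, -0.04, 0.228], [0.584, -0.039, 0.238], [0.584, -0.042, 0.229], [0.584, -0.037, 0.238], [0.585, -0.039, 0.242], [0.585, -0.042, 0.234], [0.585, -0.043, 0.242], [0.586, -0.036, 0.24], [0.587, -0.035, 0.22], [0.588, -0.035, 0.215], [0.589, -0.041, 0.245], [0.592, -0.043, 0.244], [0.595, -0.036, 0.245], [0.598, -0.042, 0.244], [0.602, -0.038, 0.247], [0.604, -0.034, 0.242]]
shift [ 0.0715 -0.0036  0.0578] turn [-1.69 -0.07 -0.02]
[ 0.59065934 -0.04083526]
```

View pics/s3.png

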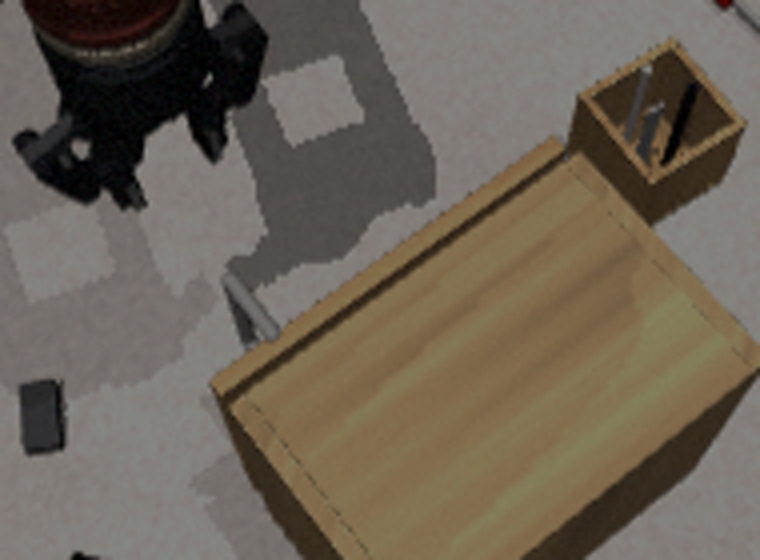

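View pics/w3.png

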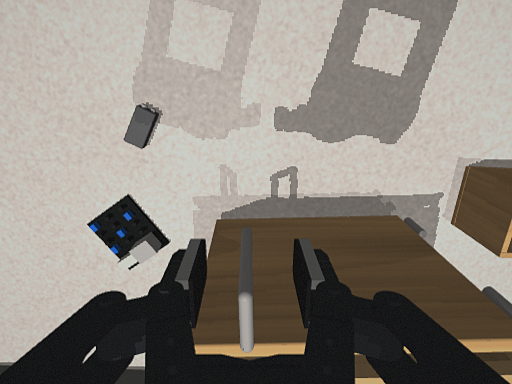

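The door stayed shut (0.003 rad) with nothing touching it, so the catch holds. The wrist view shows the bar at column ≈ 247, centred between the open jaws (205–295). I'll hold a moment longer, then take the handle from above.

```bash
python3 -m handwheel '[0.5,0,0,0.03,-1.5,0,0, 0.5,0,0,0.0565,-1.5,0,0, 0.5,0,0,0.0565,-1.5,0,0, 0.5,0.02,0,0.0565,-1.5,0,0, 0.5,0.035,0,0.0565,-1.5,0,0, 0.5,0.05,0,0.0565,-1.5,0,0, 0.5,0.06,0,0.0565,-1.5,0,0, 0.5,0.07,0,0.0565,-1.5,0,0, 0.5,0.07,0,0.0565,-1.5,0,0, 0.5,0.07,0,0.0565,-1.5,0,0]'
python3 - <<'E'
from h import *
o=ctrl.get_obs(); im,d=ctrl.get_image("wrist"); cv2.imwrite("pics/w4.png",im); print(o['contact_force'])
rel(*dtool(0,0,.209))
E
```

```text
t: 10.58
tool_pos: [0.5893, -0.0374, 0.2111]
tool_rot: [-0.053, 1.571, 0.054]
contact_force: [0.0, -0.1, 0.1]
opening: 0.0431
[ 0.03005959 -0.05390163  0.10160608]
shift [ 0.003  -0.0034  0.0007] turn [-0.2   0.05  0.01]
```

View pics/w4.png

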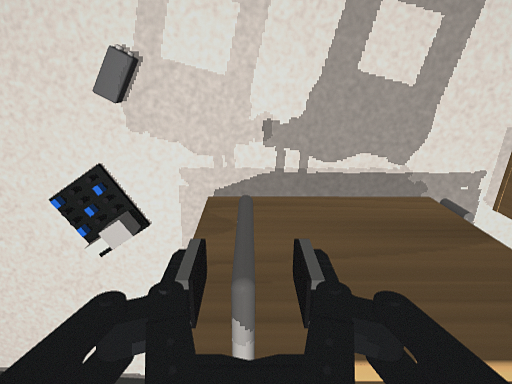

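```bash
python3 -m handwheel '[0.5,0.002,-0.0025,0,0,0,0, 0.5,0.002,-0.0025,0,0,0,0, 0,0.002,-0.0025,0,0,0,0, 0,0.002,-0.0025,0,0,0,0, 0,0.002,-0.0025,0,0,0,0, 0,0.002,-0.0025,0,0,0,0, 0,0.002,-0.0025,0,0,0,0, 0,0.002,-0.0025,0,0,0,0]' 40
python3 - <<'E'
from h import *
o=ctrl.get_obs(); print(o['tool_pos'],o['contact_force'],o['opening'])
doorang("scene")
E
```

```text
t: 11.3
tool_pos: [0.5899, -0.0401, 0.2098]
tool_rot: [-0.054, 1.57, 0.053]
contact_force: [-0.7, -1.4, 2.0]
opening: 0.009
[ 0.58990009 -0.04013029  0.20976955] [-0.72640434 -1.41626306  2.03233999] 0.00904585636163415
scene door angle 0.002 n 420
```

```bash
cat >> h.py <<'E'
def swing(das,hinge=None):
    h=HINGE if hinge is None else hinge
    o=ctrl.get_obs(); R0=cv2.Rodrigues(o["tool_rot"])[0]
    for da in das:
        Z=Ro.from_rotvec([0,0,-da]).as_matrix(); p=o["tool_pos"].copy(); p[:2]=h+Z[:2,:2]@(p[:2]-h)
        sh=R0.T@(p-o["tool_pos"]); print(round(da,3),np.round(sh,4),round(np.degrees(da),2))
E
python3 -c "
from h import *
swing([.01,.02,.03,.04,.05,.06,.08,.1,.12,.14,.16])"
```

```text
0.01 [-0.      0.0004 -0.002 ] 0.57
0.02 [-0.      0.0008 -0.0041] 1.15
0.03 [-0.      0.0013 -0.0061] 1.72
0.04 [-0.      0.0018 -0.0081] 2.29
0.05 [-0.      0.0023 -0.0102] 2.86
0.06 [-0.      0.0028 -0.0122] 3.44
0.08 [-0.      0.0038 -0.0162] 4.58
0.1 [-0.      0.005  -0.0202] 5.73
0.12 [-0.      0.0063 -0.0242] 6.88
0.14 [-0.      0.0076 -0.0281] 8.02
0.16 [-0.      0.009  -0.0321] 9.17
```

```bash
python3 -m handwheel '[0,0,0.0002,-0.001,0.3,0,0, 0,0,0.0004,-0.002,0.6,0,0, 0,0,0.0006,-0.003,0.9,0,0, 0,0,0.0008,-0.004,1.15,0,0]' | egrep 'pos|force|open'
python3 -m handwheel '[0,0,0.0003,-0.001,0.3,0,0, 0,0,0.0005,-0.002,0.6,0,0, 0,0,0.0008,-0.003,0.9,0,0, 0,0,0.001,-0.004,1.15,0,0, 0,0,0.0013,-0.006,1.7,0,0, 0,0,0.0018,-0.008,2.3,0,0]'| egrep 'pos|force|open'
python3 - <<'E'
from h import *
doorang("scene");doorang("top"); swing(np.arange(.02,.24,.02))
E
```

```text
tool_pos: [0.5855, -0.0396, 0.2098]
contact_force: [-2.3, -2.3, 3.9]
opening: 0.0092
tool_pos: [0.5776, -0.0382, 0.2098]
contact_force: [-0.4, -4.6, 6.0]
opening: 0.0086
scene door angle 0.0684 n 438
top door angle 0.0704 n 169
0.02 [-0.      0.0008 -0.0041] 1.15
0.04 [-0.      0.0018 -0.0081] 2.29
0.06 [-0.      0.0028 -0.0122] 3.44
0.08 [-0.      0.0038 -0.0162] 4.58
0.1 [-0.      0.005  -0.0202] 5.73
0.12 [-0.      0.0063 -0.0242] 6.88
0.14 [-0.      0.0076 -0.0281] 8.02
0.16 [-0.      0.009  -0.0321] 9.17
0.18 [-0.      0.0105 -0.036 ] 10.31
0.2 [-0.      0.012  -0.0398] 11.46
0.22 [-0.      0.0136 -0.0437] 12.61
```

```bash
python3 -m handwheel '[0,0,0.0003,-0.004,1.15,0,0, 0,0,0.0013,-0.008,2.3,0,0, 0,0,0.0023,-0.012,3.4,0,0, 0,0,0.0033,-0.016,4.6,0,0, 0,0,0.0045,-0.020,5.7,0,0, 0,0,0.0058,-0.024,6.9,0,0, 0,0,0.007,-0.028,8,0,0, 0,0,0.0085,-0.032,9.2,0,0, 0,0,0.010,-0.036,10.3,0,0, 0,0,0.0115,-0.040,11.5,0,0, 0,0,0.013,-0.0437,12.6,0,0]'| egrep 'pos|force|open'
python3 - <<'E'
from h import *
doorang("scene");doorang("top"); o=ctrl.get_obs(); print(o['contact_force']); R0=cv2.Rodrigues(o["tool_rot"])[0]; print(R0.T@o['contact_force'],R0.round(3).tolist()); swing(np.arange(.035,.43,.035))
E
```

```text
tool_pos: [0.5335, -0.025, 0.2097]
contact_force: [-0.5, -1.9, 5.6]
opening: 0.009
scene door angle 0.2891 n 440
top door angle 0.2869 n 148
[-1.65473457 -2.44426343  5.83919473]
[-5.83997314 -2.73708897 -1.10082832] [[0.0, 0.211, 0.977], [0.0, 0.977, -0.211], [-1.0, 0.0, -0.0]]
0.035 [ 0.      0.0015 -0.0071] 2.01
0.07 [ 0.      0.0033 -0.0142] 4.01
0.105 [ 0.      0.0054 -0.0212] 6.02
0.14 [ 0.      0.0076 -0.0281] 8.02
0.175 [ 0.      0.0102 -0.035 ] 10.03
0.21 [ 0.      0.0129 -0.0418] 12.03
0.245 [ 0.      0.0159 -0.0484] 14.04
0.28 [ 0.      0.0191 -0.055 ] 16.04
0.315 [ 0.      0.0226 -0.0614] 18.05
0.35 [ 0.      0.0262 -0.0677] 20.05
0.385 [ 0.      0.0301 -0.0739] 22.06
0.42 [ 0.      0.0342 -0.0799] 24.06
```

```bash
python3 -m handwheel '[0,0,0.0015,-0.007,2,0,0, 0,0,0.0033,-0.0142,4,0,0, 0,0,0.0054,-0.0212,6,0,0, 0,0,0.0076,-0.0281,8,0,0, 0,0,0.010,-0.035,10,0,0, 0,0,0.0129,-0.0418,12,0,0, 0,0,0.0157,-0.0484,14,0,0, 0,0,0.019,-0.055,16,0,0, 0,0,0.0224,-0.0614,18,0,0, 0,0,0.026,-0.0677,20,0,0, 0,0,0.030,-0.0739,22,0,0, 0,0,0.034,-0.080,24,0,0]'| egrep 'pos|force|open'
python3 - <<'E'
from h import *
doorang("scene"); o=ctrl.get_obs(); R0=cv2.Rodrigues(o["tool_rot"])[0]; print(R0.T@o['contact_force'],o['q']); swing(np.arange(.035,.43,.035))
E
```

```text
tool_pos: [0.4621, 0.0252, 0.2097]
contact_force: [-0.9, -3.3, 6.5]
opening: 0.0089
scene door angle 0.7111 n 398
[-6.09618712 -3.54968343 -1.36672776] [-1.05466036e-01 -3.40172732e-01  2.00198246e+00  1.00534039e-03
  1.48115450e+00 -1.04235626e+00]
0.035 [ 0.      0.0016 -0.0071] 2.01
0.07 [ 0.      0.0034 -0.0142] 4.01
0.105 [ 0.      0.0055 -0.0212] 6.02
0.14 [ 0.      0.0078 -0.0282] 8.02
0.175 [ 0.0001  0.0103 -0.035 ] 10.03
0.21 [ 0.0001  0.0131 -0.0418] 12.03
0.245 [ 0.0001  0.0161 -0.0484] 14.04
0.28 [ 0.0001  0.0194 -0.055 ] 16.04
0.315 [ 0.0001  0.0229 -0.0614] 18.05
0.35 [ 0.0001  0.0266 -0.0677] 20.05
0.385 [ 0.0001  0.0305 -0.0739] 22.06
0.42 [ 0.0001  0.0346 -0.0799] 24.06
```

```bash
python3 -m handwheel '[0,0,0.0012,-0.007,2,0,0, 0,0,0.003,-0.0142,4,0,0, 0,0,0.005,-0.0212,6,0,0, 0,0,0.0074,-0.0281,8,0,0, 0,0,0.010,-0.035,10,0,0, 0,0,0.0127,-0.0418,12,0,0, 0,0,0.0157,-0.0484,14,0,0, 0,0,0.019,-0.055,16,0,0, 0,0,0.0224,-0.0614,18,0,0, 0,0,0.026,-0.0677,20,0,0, 0,0,0.030,-0.0739,22,0,0, 0,0,0.034,-0.080,24,0,0]'| egrep 'pos|force|open'
python3 - <<'E'
from h import *
doorang("scene"); o=ctrl.get_obs(); R0=cv2.Rodrigues(o["tool_rot"])[0]; print(R0.T@o['contact_force'],o['q']); swing(np.arange(.035,.46,.035))
E
```

```text
tool_pos: [0.4175, 0.1003, 0.2097]
contact_force: [-0.3, -0.5, 6.2]
opening: 0.0087
scene door angle 1.1306 n 378
[-6.78332989 -2.52633932 -1.87398171] [ 0.0628543  -0.43413931  2.07080719  0.00254793  1.50583435 -0.45557864]
0.035 [ 0.      0.0016 -0.0071] 2.01
0.07 [ 0.      0.0034 -0.0142] 4.01
0.105 [ 0.0001  0.0055 -0.0213] 6.02
0.14 [ 0.0001  0.0078 -0.0282] 8.02
0.175 [ 0.0001  0.0104 -0.035 ] 10.03
0.21 [ 0.0001  0.0132 -0.0418] 12.03
0.245 [ 0.0001  0.0163 -0.0485] 14.04
0.28 [ 0.0002  0.0195 -0.055 ] 16.04
0.315 [ 0.0002  0.023  -0.0614] 18.05
0.35 [ 0.0002  0.0268 -0.0677] 20.05
0.385 [ 0.0002  0.0307 -0.0739] 22.06
0.42 [ 0.0002  0.0349 -0.0799] 24.06
0.455 [ 0.0002  0.0392 -0.0858] 26.07
```

```bash
python3 -m handwheel '[0,0,0.0014,-0.007,2,0,0, 0,0,0.0032,-0.0142,4,0,0, 0,0,0.0055,-0.0212,6,0,0, 0,0,0.0078,-0.0281,8,0,0, 0,0,0.0104,-0.035,10,0,0, 0,0,0.0132,-0.0418,12,0,0, 0,0,0.0163,-0.0485,14,0,0, 0,0,0.0195,-0.055,16,0,0, 0,0,0.023,-0.0614,18,0,0, 0,0,0.0268,-0.0677,20,0,0, 0,0,0.0325,-0.0768,23,0,0, 0,0,0.037,-0.083,25,0,0]'| egrep 'pos|force|open'
python3 -m handwheel '[0,0,0,0,0,0,0, 0,0,0,0,0,0,0]'| egrep 'pos|force|open'
python3 - <<'E'
from h import *
im,a=doorang("scene"); doorang("top"); cv2.imwrite("pics/s5.png",im)
o=ctrl.get_obs(); im,d=ctrl.get_image("wrist"); cv2.imwrite("pics/w5.png",im)
E
```

```text
tool_pos: [0.4079, 0.1912, 0.2097]
contact_force: [-4.1, -0.8, 6.7]
opening: 0.0091
tool_pos: [0.4079, 0.1912, 0.2097]
contact_force: [-3.7, -0.4, 7.7]
opening: 0.0087
scene door angle -1.569 n 353
top door angle 1.5598 n 140
```

View pics/s5.png

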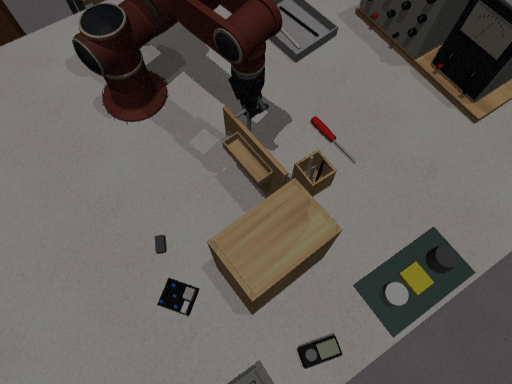

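View pics/w5.png

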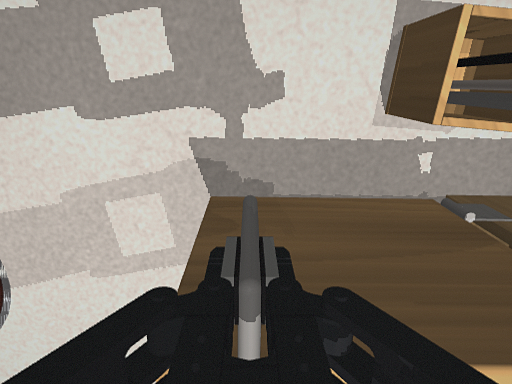

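The door stands square, at 1.56–1.57 rad. The wrist view shows the bar gripped at column 250, and the caddy, driver, battery and board look unmoved. I'll release and lift straight up.

```bash
python3 -m handwheel '[0.4,0,0,0,0,0,0, 0.4,0,0,0,0,0,0, 0.4,0,0,0,0,0,0, 0.4,0,0,0,0,0,0, 0.4,0,0,0,0,0,0, 0.4,-0.01,0,0,0,0,0, 0.4,-0.03,0,0,0,0,0, 0.4,-0.06,0,0,0,0,0, 0.4,-0.1,0,0,0,0,0, 0.4,-0.13,0,0,0,0,0, 0.4,-0.13,0,0,0,0,0]'
python3 -m handwheel '[0.4,0,0,-0.04,0,0,0, 0.4,0,0,-0.08,0,0,0, 0.4,0,0,-0.1,0,0,0, 0.4,0,0,-0.1,0,0,0, 0.4,0,0,-0.1,0,0,0, 0.4,0,0,-0.1,0,0,0]'
python3 - <<'E'
from h import *
im,a=doorang("scene"); cv2.imwrite("pics/s6.png",im);im,a=doorang("top"); cv2.imwrite("pics/t6.png",im)
for n in("scene","top"):
    _,d=ctrl.get_image(n); d0=np.load(f"pics/{n}0.npy"); 
    for D,l in((d0,"before"),(d,"after")):
        P=world(n,D); g=D>0
        for nm,lo,hi in(("caddy",(.5,.23,.05),(.68,.36,.16)),("batt",(.5,-.16,.008),(.56,-.08,.03)),("board",(.57,-.2,.006),(.72,-.09,.05)),("driver",(.42,.33,.005),(.66,.44,.05)),("case",(.64,-.1,.244),(.83,.2,.26))):
            q=P[g&np.all(P>lo,-1)&np.all(P<hi,-1)]; print(n,nm,l,len(q),np.round(np.median(q,0),3) if len(q) else '')
print(ctrl.get_obs()['contact_force'])
E
```

```text
t: 17.63
tool_pos: [0.4113, 0.1905, 0.3485]
tool_rot: [1.155, 1.241, -1.136]
contact_force: [1.2, -0.0, 1.0]
opening: 0.0343
t: 18.13
tool_pos: [0.4005, 0.2892, 0.3395]
tool_rot: [1.146, 1.248, -1.147]
contact_force: [0.2, -1.3, -1.0]
opening: 0.0343
scene door angle -1.569 n 351
top door angle -1.5682 n 291
scene caddy before 879 [0.6   0.286 0.086]
scene batt before 3 [ 0.502 -0.159  0.01 ]
scene board before 252 [ 0.682 -0.183  0.022]
scene driver before 294 [0.492 0.428 0.021]
scene case before 8214 [0.731 0.043 0.249]
scene caddy after 874 [0.599 0.286 0.085]
scene batt after 1 [ 0.505 -0.16   0.01 ]
scene board after 248 [ 0.681 -0.184  0.022]
scene driver after 283 [0.489 0.429 0.021]
scene case after 8204 [0.731 0.043 0.249]
top caddy before 485 [0.595 0.29  0.092]
top batt before 2 [ 0.545 -0.138  0.009]
top board before 165 [ 0.67  -0.182  0.019]
top driver before 291 [0.484 0.428 0.021]
top case before 4736 [0.723 0.048 0.25 ]
top caddy after 483 [0.593 0.29  0.092]
top batt after 0 
top board after 174 [ 0.67  -0.181  0.018]
top driver after 90 [0.55  0.436 0.014]
top case after 4748 [0.722 0.048 0.25 ]
[ 0.54238009 -0.24004227 -0.668098  ]
```

View pics/t6.png

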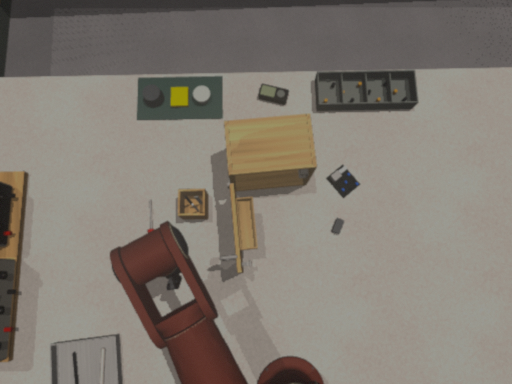

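The top view shows the door square to the case, running from (233,185) to (241,270). The gripper is clear of it, the battery is still at (337,226) and the board at (344,181), as before.

```bash
python3 -c "
from station import ctrl
print(ctrl.finish_job())"
```

```text
the job is handed in; nothing more can be done
None
```

The catch works, and the door is left standing wide open, about square to the cupboard. I handed the job in at about 18.5 s of the 61 s allowed.

- **Closing:** I pushed the door slowly on its handle bar with closed fingers. Resistance at the rollers rose to about 7 N, then fell to 0 as it snapped in. A light press of about 5 N showed it seated hard on the pad.
- **Holding:** I backed off for about 0.7 s with nothing touching it. The door stayed at about 0.003 rad in both cameras.
- **Opening:** I gripped the handle from above and pulled it out through the catch. The force readings between moves stayed below about 9 N. After release, the door measured about 1.57 rad in both cameras, with the gripper clear.

**Checks:**
- **Unmoved:** The caddy, board and cupboard matched their positions before the job to within about 2 mm, and the driver to about 3 mm in the scene camera.
- **Driver:** The top camera's driver check was no use at the end, because the arm hid part of it.
- **Battery:** My depth check missed it, since its search region was set wrong. I compared it only by eye, and it sits at the same pixel in the top pictures.
- **Door angle:** My routine sometimes printed about -1.569 because of a sign wrap near 90°; that is the same line as 1.57.
- **Pad:** I could not read its compression directly and judged it only from the wrist force.

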